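# Move the clipper tray to the other latch rail

## Robot

A 7-joint arm with a two-finger parallel gripper is mounted at the origin on the work surface. World frame = base frame: x ahead of the robot, y to its left, z up, the work surface at z = 0. Lengths are in m, angles in rad, forces in N, time in s.
With the tool pointing down it reaches from about 0.4 to 0.925 m from the base axis. Payload 5.6 kg.
Tool frame: the origin (TCP) lies midway between the tips of the shut fingers; the grasp point (between the pads) lies 19 mm behind it; z points along the fingers, y is the line along which they close (so a half turn about z gives the same grasp; the last joint's range is limited). The gripper opens to 85 mm and grips with 20 to 120 N. Pads are 22 mm wide; open, the fingers measure 114 mm over their backs; the gripper's body (76 mm by 85 mm) begins 54 mm behind the grasp point. The pads swing forward as they close: fully open they stand 13 mm farther back than shut.
Start: joints at [1.27, 0.468, -0.012, 1.603, 0.006, 1.071, -0.056], TCP at [0.166, -0.629, 0.231] pointing down, gripper open.
Joint ranges: [-2.53, 2.53], [-0.31, 2.02], [-1.57, 1.55], [0.28, 2.44], [-1.29, 4.43], [0.15, 1.84], [-2.92, 2.92]. Speed limits (rad/s): [2.57, 2.57, 3.14, 3.14, 3.14, 3.14, 3.14].

## Interface

Orientations are given as a unit quaternion [w, x, y, z].
In Python, from cell import arm gives the robot as it stands.
- The arm moves only by the shell command python3 -m pendant 'ROWS' [OPENING]. ROWS is JSON, one flat list of numbers, 4 for each row, row after row: the shift along the tool's x, y, z scaled (see below), then the turn about the tool's z scaled (see below). A call has 1 to 20 rows; each row shifts and turns the commanded pose from where the row before left it, along the tool's axes as they then stand; what a row does not reach is not made up. The controller multiplies each number of a shift by 10 cm and each number of a turn by 180 degrees. A row lasts 1/8 s, in which the tool goes at most 62.5 mm and 10.7 degrees, less where a joint would pass 70% of its speed; a pose out of reach is approached as far as the arm can. A call with a number of a shift or a turn outside -1 to 1 is refused whole. A call with a gripper value outside its range is refused whole. OPENING is the closure in counts, from 0 (fully open) to 255 (shut), set as the call begins (- or left out, the last holds). The fingers move at their own pace and stop on an object; the grip force is fixed at half the most. Time passes only in rows, so rows that do not move let the fingers close. It gives the time, the measured TCP pose, the force, the opening and the grip force at its end, in the units of the state.
- arm.get_state(): the state, without advancing time (a new reading comes with each control period).
- arm.camera(name): name is "scene" or "side" or "wrist"; returns the picture (384x512x3 uint8, red, green, blue); there is no depth.
- arm.camera_model(name): a dict with "intrinsics" (3x3 intrinsics, pixels), "xyz" and "orientation" of the camera in the world; the wrist camera has in their place "mount" (4x4, takes a point from camera to tool coordinates, whose origin is the TCP and whose axes are the flange's). Camera axes: x right, y up, looking along -z (the intrinsics and any distortion apply to the point x, -y, -z); pixel columns grow to the right and rows downward; lengths in m; the calibration is good to about 2 mm. The wrist camera is an equidistant fisheye: a pixel r from the principal point sees the ray r / f radians off the axis. A picture is of the moment at which its call begins: read the wrist's pose just before it. camera_model takes no time and is no camera call.
- arm.finish_job(): hands the job in; it is judged then, once.
Trained networks look in the newest picture that a camera, given by its name, has taken for a name from the list of things; names that differ only in an ending like _2 or _b are one class to them, and where a whole thing is asked for, a point or a joint stands for the part that bears it (a point fixed in the world has none). Each returns a list of dicts, best first, with "conf" (0 to 1); they miss things now and then, are a little off and sometimes report something else, mostly with a low value. They report only what shows in the picture. A call takes as long as a camera call. They do not tell look-alikes from the thing itself.
- arm.trace(camera, target): "region" (384x512 bool, what is visible of it) and "extent" ([left, top, width, height] in pixels, round what is visible of it).
The state is a dict: "t": time; "q": joint angles; "joint_velocities": joint speeds; "joint_efforts": joint torques, N m; "ee_pos": TCP position; "tcp_rot": TCP orientation; "contact_force": force on the tool from outside, world axes, zero at the start; "moment": the same for the moment, N m; "width": finger opening in m; "grasp_force": force on a finger pad.
Only numpy, scipy, OpenCV 4.12 (cv2) and the standard library are available. Lean on these libraries where they do the work, as an engineer would, in place of code of your own. Each camera call takes 0.05 s, during which the arm holds its last target. There are 200 camera calls.

## Task

Move the white nail-clipper tray to the empty sage rail: press the coral catch pad of the rail it is in so that the tray springs loose, slide it out by its carrying bar, and slide it into the empty rail until that rail's catch clicks up behind it. Keep the nail clipper in the tray and do not disturb the soap dish, the tube or the comb.

Things in the scene. Friction and masses are not known exactly. Their poses are not given: they have to be found in the camera images.
- tray_center (a point): Loose white tray, about 160 g, alike both ways round, a nail clipper lying in it. Foot plate 72 x 72 x 5 mm; on it low walls 72 mm (x) by 56 mm (y), up to 19 mm above the underside. This point is its centre, 27 mm above its underside; x is its sliding direction, z up.
- tray_bar (a point): Centre of the tray's carrying bar, 20 mm above tray_center, over the tray's middle: 12 mm thick (tray x), 56 mm long (tray y), 14 mm high, on two thin uprights at its ends. Grasp it from above, fingers closing along x.
- clipper_center (a point): Silver nail clipper 56 x 12 x 10 mm, 35 g, lying loose on the tray's floor; its centre.
- start_rail: Sage rail screwed to the bench, 92 mm wide, in which the tray starts latched. Origin at bench height under the centre of a home tray; x runs inwards along the rail, z up. Floor (10 mm high) from x = -110 to 65 mm; side walls 76 mm apart, 22 mm high; end stop 30 mm high at x = 44 mm. A spring ejector before the stop pushes a home tray out with about 4 N.
- start_mouth (a point): Middle of the start rail's open mouth, at its floor's front edge (x = -110 mm, z = 10 mm of the rail). Cheeks narrow from about 94 mm here to 76 mm at x = -64 mm. From x = -82 mm inwards (flared to -66) lips reach 5 mm over each edge of the tray's foot with 2 mm clearance above it: the tray cannot be lifted out there; it is clear with its centre beyond x = -120 mm.
- start_pad (a point): Centre of the top of the start rail's coral catch pad, 28 x 26 mm (rail x, y); when up, at x = -44, y = -64, z = 34 mm of the rail, outside its side wall. Press straight down: the ejector then pushes the tray some 14 mm out, over the catch tooth; the pad, let go, stays down under the tray, which waits to be drawn out.
- start_catch (a joint): Travel of the start rail's catch (pad and tooth): 0 = up, 0.009 m = fully down; the spring takes about 2 N at the top, 4.5 N at the bottom. The tray comes free at about 0.0055 m.
- free_rail: The same kind of rail, empty at the start; same frame, sizes, ejector and lips. A tray is home in it with its centre above this origin and its underside 10 mm above it. It can be pushed at most 4 mm beyond home, so push a little beyond and let go: the ejector sets it back on the catch.
- free_mouth (a point): Middle of the free rail's open mouth, as for the start rail. A tray goes in here towards +x of the rail, its underside on or just above the 10 mm high floor.
- free_pad (a point): Top of the free rail's coral catch pad, placed as on the start rail.
- free_catch (a joint): Travel of the free rail's catch, 0 = up. Its tooth stands 5.5 mm out of the floor just before x = -36 mm, ramped on the mouth side: a tray pushed in rides it down (under 10 N), and it clicks up behind the tray at home.
- soap_center (a point): White soap dish 85 x 115 mm, 22 mm high, with a bar of soap to 30 mm; point 13 mm above the bench. Bystander.
- tube_center (a point): Closed teal tube lying flat, 136 mm long (x), 46 mm wide, 30 mm high; its centre. Bystander.
- comb_center (a point): Black comb 170 x 28 x 5 mm lying in a low sage clip (60 x 70 mm, prongs to 26 mm above the bench); its centre. Bystander.
Mind the look-alikes: they are no part of the job. Of the things that look like the part that bears tray_center, the largest one is meant.

How it is judged:
On the way, in this order (a step that is already met when the one before it is completed fails the run):
1. the fingers press the start rail's catch pad down (at least 5 mm) while the tray is in that rail (value of joint start_catch above 0.005 m and contact force between the fingers and start_catch above 0.5 N and horizontal distance between tray_center and start_rail below 0.03 m), for 0.05 s.
2. the tray is out of the start rail (its centre at least 110 mm from home) (horizontal distance between tray_center and start_rail above 0.11 m), for 0.05 s.
3. the tray has gone past the free rail's catch and the catch has sprung up behind it (horizontal distance between tray_center and free_rail below 0.006 m and value of joint free_catch below 0.002 m), for 0.1 s.
At the end, for the whole second after the job is handed in: The tray stands home in the free rail (within about 4 mm along and across, flat within 0.06 rad), with that rail's catch up behind it (within 2 mm of fully up), at rest, the clipper lying inside the tray (x of tray_center in the frame of free_rail between -0.0035 and 0.0045 m and y of tray_center in the frame of free_rail between -0.004 and 0.004 m and z of tray_center in the frame of free_rail below 0.041 m and angle between tray_center's own z axis and vertical below 0.06 rad and value of joint free_catch below 0.002 m and x of clipper_center in the frame of tray_center between -0.033 and 0.033 m and y of clipper_center in the frame of tray_center between -0.026 and 0.026 m and z of clipper_center in the frame of tray_center below 0 m and linear speed of tray below 0.02 m/s); the robot touches nothing.
It fails at once if the nail clipper leaves the tray (distance between clipper_center and tray_center above 0.06 m).
It fails at once if the soap dish is pushed more than 20 mm (distance of soap_center from where it was at the start of the episode above 0.02 m).
It fails at once if the tube is pushed more than 20 mm (distance of tube_center from where it was at the start of the episode above 0.02 m).
It fails at once if the comb is pushed more than 20 mm (distance of comb_center from where it was at the start of the episode above 0.02 m).
It also fails if it takes over 58 s, if anything falls off the work surface, if the arm or the gripper's body presses on something with over 40 N, if the wrist force passes 120 N, or if a joint passes its speed limit or range.

## Working session

There is one attempt and no reset: what is moved stays moved. The work goes in short steps, Python scripts to look and compute and a shell command to move; the robot and the scene stay as the last step left them, time stands still between calls to the robot, and variables do not carry over. Pictures are saved under pics/ and viewed, at most 10 in all, crops included, and the job is handed in when it is done.

```bash
mkdir -p pics
python3 - <<'E'
from cell import arm
import cv2,numpy as np
s=arm.get_state();print(s['t'],s['ee_pos'],s['tcp_rot'],s['width'])
for c in ['scene','side']:
    im=arm.camera(c);cv2.imwrite(f'pics/{c}0.png',im[:,:,::-1])
    m=arm.camera_model(c);print(c,m)
    for t in ['tray_center','start_rail','start_catch','free_catch','clipper_center','tray_bar','soap_center','tube_center','comb_center']:
        try: print(t,[(round(float(d['conf']),2),[int(v) for v in d['extent']]) for d in arm.trace(c,t)])
        except Exception as e: print(t,e)
print(arm.camera_model('wrist'))
E
```

```text
0.0 [ 0.16549071 -0.62799329  0.23033667] [-8.71749282e-04  9.91707513e-01  1.28512317e-01 -1.83707009e-04] 0.08557870275116923
scene {'intrinsics': array([[384.28797344,   0.        , 254.25904641],
       [  0.        , 384.28797344, 188.35597744],
       [  0.        ,   0.        ,   1.        ]]), 'xyz': array([ 1.4183922 , -0.29905863,  0.90533175]), 'orientation': array([0.76479208, 0.31043008, 0.21909822, 0.52030973])}
tray_center [(0.73, [156, 226, 20, 16]), (0.61, [198, 237, 17, 19]), (0.6, [177, 181, 43, 44]), (0.57, [193, 197, 22, 20]), (0.41, [124, 199, 16, 45])]
start_rail [(0.88, [177, 179, 45, 51])]
start_catch []
free_catch []
clipper_center [(0.26, [179, 181, 43, 46])]
tray_bar [(0.63, [198, 237, 19, 15]), (0.53, [159, 223, 16, 16]), (0.52, [193, 197, 21, 17])]
soap_center [(0.71, [253, 214, 44, 33])]
tube_center [(0.81, [329, 132, 23, 21])]
comb_center [(0.56, [123, 201, 19, 42])]
side {'intrinsics': array([[385.00673986,   0.        , 259.33954171],
       [  0.        , 385.00673986, 185.39938454],
       [  0.        ,   0.        ,   1.        ]]), 'xyz': array
[... 423 characters left out ...]
 (0.59, [267, 220, 36, 30]), (0.51, [320, 204, 24, 24])]
soap_center [(0.61, [265, 149, 50, 35])]
tube_center [(0.65, [125, 125, 43, 25])]
comb_center [(0.93, [302, 285, 64, 57])]
{'intrinsics': array([[297.31863964,   0.        , 250.06238254],
       [  0.        , 297.31863964, 191.07059071],
       [  0.        ,   0.        ,   1.        ]]), 'mount': array([[ 4.87459514e-04,  9.47339983e-01,  3.20229168e-01,
         8.29864923e-02],
       [ 9.99999687e-01, -2.62369525e-04, -7.46047658e-04,
        -7.39247451e-04],
       [-6.22742401e-04,  3.20229431e-01, -9.47339814e-01,
        -1.41889280e-01],
       [ 0.00000000e+00,  0.00000000e+00,  0.00000000e+00,
         1.00000000e+00]])}
```

View pics/scene0.png

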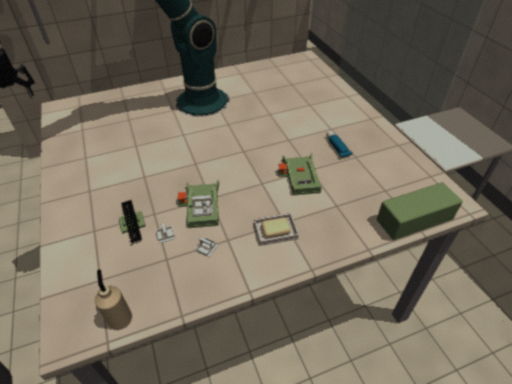

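View pics/side0.png

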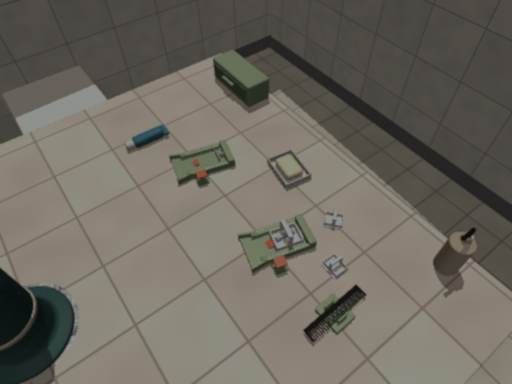

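The scene view shows the white tray in the sage rail at (203,205), with small look-alike trays at (165,233) and (206,246). The empty rail is at (302,174), the soap at (276,229), the tube at (339,146) and the comb at (131,221). In the side view the tray is at (288,237) and its coral pad at (280,263), while the free rail is at (203,162) with its pad at (202,174). The candidates for the tray are those three white things. The largest is the one in the rail, so I choose it.

```bash
cat > h.py <<'E'
from cell import arm
import cv2,numpy as np
from scipy.spatial.transform import Rotation as R
def rot(q): return R.from_quat([q[1],q[2],q[3],q[0]]).as_matrix()
def px2w(c,uv,z,pose=None):
    m=arm.camera_model(c);K=m['intrinsics'];a=(uv[0]-K[0,2])/K[0,0];b=(uv[1]-K[1,2])/K[1,1]
    if c=='wrist':
        r=np.hypot(a,b);k=np.sin(r)/r if r>1e-9 else 1
        d=np.array([a*k,-b*k,-np.cos(r)]);M=m['mount'];p,Rt=pose
        o=Rt@M[:3,3]+p;d=Rt@M[:3,:3]@d
    else: o=m['xyz'];d=rot(m['orientation'])@np.array([a,-b,-1])
    return o+d*(z-o[2])/d[2]
def w2px(c,P,pose=None):
    m=arm.camera_model(c);K=m['intrinsics'];P=np.asarray(P,float)
    if c=='wrist':
        M=m['mount'];p,Rt=pose;v=M[:3,:3].T@(Rt.T@(P-p)-M[:3,3])
        x,y,z=v[0],-v[1],-v[2];s=np.hypot(x,y);k=np.arctan2(s,z)/s
        return np.array([K[0,0]*x*k+K[0,2],K[1,1]*y*k+K[1,2]])
    v=rot(m['orientation']).T@(P-m['xyz'])
    return np.array([K[0,0]*v[0]/-v[2]+K[0,2],K[1,1]*-v[1]/-v[2]+K[1,2]])
def wpose():
    s=arm.get_state();return np.array(s['ee_pos']),rot(s['tcp_rot'])
E
python3 - <<'E'
from h import *
p=lambda n,c,uv,z:print(n,c,px2w(c,uv,z).round(3))
p('tray','scene',(203,205),.03);p('tray','side',(288,237),.03)
p('spad','scene',(183,198),.034);p('spad','side',(280,263),.034)
p('fpad','scene',(283,169),.034);p('fpad','side',(202,174),.034)
p('frail','scene',(302,174),.015);p('frail','side',(203,162),.015)
p('soap','side',(289,168),.02);p('comb','side',(335,313),.01);p('tube','side',(147,138),.015)
p('small1','side',(333,220),.02);p('small2','side',(335,265),.02)
a=cv2.imread('pics/side0.png')
t=cv2.resize(a[205:285,230:330],(600,480),interpolation=cv2.INTER_CUBIC)
cv2.imwrite('pics/crop1.png',t)
E
```

```text
tray scene [ 0.617 -0.168  0.03 ]
tray side [ 0.608 -0.179  0.03 ]
spad scene [ 0.568 -0.218  0.034]
spad side [ 0.546 -0.225  0.034]
fpad scene [0.563 0.126 0.034]
fpad side [0.543 0.125 0.034]
frail scene [0.591 0.184 0.015]
frail side [0.577 0.178 0.015]
soap side [0.763 0.002 0.02 ]
comb side [ 0.575 -0.387  0.01 ]
tube side [0.49  0.371 0.015]
small1 side [ 0.739 -0.206  0.02 ]
small2 side [ 0.653 -0.304  0.02 ]
```

View pics/crop1.png

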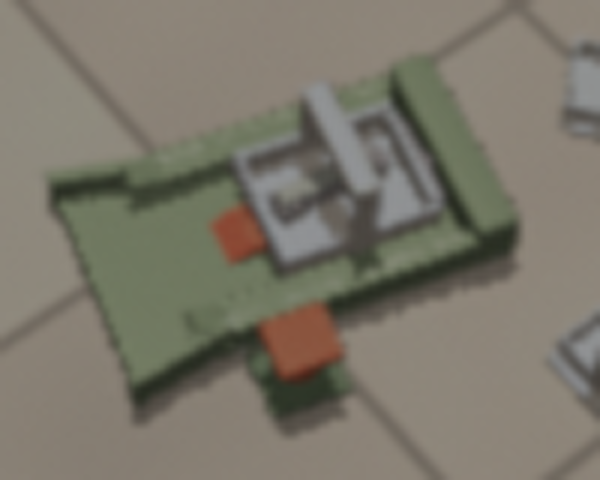

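```bash
python3 -m pendant '[0.49,-0.335,0,0,0.49,-0.335,0,0,0.49,-0.335,0,0,0.49,-0.335,0,0,0.49,-0.335,0,0,0.49,-0.335,0,0,0.49,-0.335,0,0,0.49,-0.335,0,0,0.49,-0.335,0,0,0.4,-0.335,0,0,0,0,0,0,0,0,0,0]'
cat > look.py <<'E'
import sys
from h import *
pose=wpose();im=arm.camera('wrist');cv2.imwrite(f'pics/{sys.argv[1]}.png',im[:,:,::-1])
np.savez(f'{sys.argv[1]}.npz',p=pose[0],R=pose[1]);print(pose[0].round(4),pose[1].round(4).tolist())
for t in sys.argv[2:]:
    print(t,[(round(float(d['conf']),2),[int(v) for v in d['extent']]) for d in arm.trace('wrist',t)])
E
python3 look.py w1 tray_center tray_bar start_rail start_catch
```

```text
t: 2.5
ee_pos: [0.5451, -0.1825, 0.2311]
tcp_rot: [0.0, 0.992, 0.129, -0.0]
contact_force: [0.1, 0.0, 0.5]
width: 0.0854
grasp_force: 0.0
[ 0.5451 -0.1825  0.2311] [[0.967, 0.2549, -0.0006], [0.2549, -0.967, -0.0005], [-0.0007, 0.0004, -1.0]]
tray_center [(0.97, [215, 66, 74, 84]), (0.93, [337, 75, 42, 41]), (0.57, [281, 1, 48, 30])]
tray_bar [(0.96, [217, 72, 69, 73]), (0.87, [339, 75, 44, 45]), (0.62, [281, 0, 50, 30])]
start_rail [(0.77, [174, 44, 141, 163])]
start_catch [(0.93, [226, 131, 70, 51])]
```

View pics/w1.png

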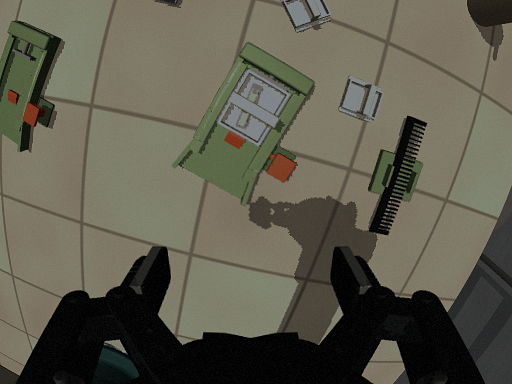

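The wrist view shows the start rail at about (245,125), with its tray at (253,105), pad at (281,166), mouth corners at (182,165) and (245,200), and the look-alikes at (358,97) and (307,12). The free rail is at the left, around (28,85).

Run:
```python
from h import *
a=cv2.imread('pics/w1.png')[35:215,165:325]
t=cv2.resize(a,None,fx=3.33,fy=3.33,interpolation=cv2.INTER_CUBIC)
cv2.imwrite('pics/crop2.png',t);print(t.shape)
d=np.load('w1.npz');pose=(d['p'],d['R'])
im=cv2.imread('pics/w1.png').astype(int);b,g,r=im[...,0],im[...,1],im[...,2]
m=((r>1.7*g)&(r>90)).astype('uint8')
n,l,st,ce=cv2.connectedComponentsWithStats(m)
for i in range(1,n):
    if st[i,4]>15:print(st[i],ce[i].round(1),px2w('wrist',ce[i],.034,pose).round(4),px2w('wrist',ce[i],.014,pose).round(4))
```

```text
(599, 533, 3)
[ 8 90  9 15 87] [11.7 96.6] [0.5649 0.1734 0.034 ] [0.5614 0.1931 0.014 ]
[ 23 103  17  24 245] [ 30.4 113.9] [0.5456 0.1306 0.034 ] [0.5409 0.1477 0.014 ]
[224 131  21  18 199] [234.  139.5] [ 0.5701 -0.1564  0.034 ] [ 0.5669 -0.1562  0.014 ]
[266 153  30  29 499] [280.4 166.9] [ 0.5525 -0.2171  0.034 ] [ 0.5482 -0.2204  0.014 ]
```

View pics/crop2.png

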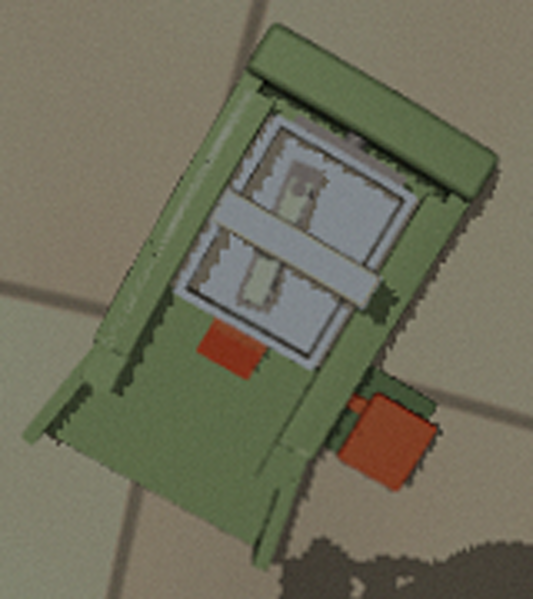

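The crop shows the tray with its clipper and bar, the pad top at crop (388,441), the end stop corners and the mouth. This is the largest tray, so the choice stands.

```bash
cat > fit.py <<'E'
from h import *
from scipy.optimize import least_squares
def fit(obs,c,pose,x0):
    # obs: (pixel, rail-frame xyz mm)
    def pr(x):
        return np.array([w2px(c,[x[0]+(X*np.cos(x[2])-Y*np.sin(x[2]))/1e3,x[1]+(X*np.sin(x[2])+Y*np.cos(x[2]))/1e3,Z/1e3],pose)-uv for uv,(X,Y,Z) in obs])
    r=least_squares(lambda x:pr(x).ravel(),x0,loss='soft_l1',x_scale=[.01,.01,.1])
    return r.x,pr(r.x)
E
python3 - <<'E'
from fit import *
d=np.load('w1.npz');pose=(d['p'],d['R'])
c=lambda u,v:np.array([u/3.33+165,v/3.33+35])
obs=[(c(280,26),(65,46,30)),(c(497,158),(65,-46,30)),(c(476,200),(44,-46,30)),(c(249,71),(44,46,30)),
(c(388,441),(-44,-64,34)),(c(50,435),(-110,47,10)),(c(255,548),(-110,-47,10)),(c(299,250),(0,0,64))]
x,e=fit(obs,'wrist',pose,[.6,-.17,-.3]);print(x.round(4),e.round(1).tolist())
s=[px2w('side',(u/6+230,v/6+205),z) for u,v,z in [(301,342,.034),(339,138,.064)]]
print('side pad,bar',np.round(s,4).tolist())
cs,sn=np.cos(x[2]),np.sin(x[2]);Rz=np.array([[cs,-sn],[sn,cs]])
for n,p in dict(pad=(-44,-64),mouth=(-110,0)).items():print(n,x[:2]+Rz@np.array(p)/1e3)
E
```

```text
[ 0.6103 -0.1698 -0.272 ] [[-0.8, -2.4], [3.2, -0.4], [0.2, 2.0], [-0.9, -0.6], [0.5, 1.4], [-1.4, -0.4], [0.6, 0.6], [-0.0, 0.1]]
side pad,bar [[0.5478, -0.2229, 0.034], [0.6073, -0.1719, 0.064]]
pad [ 0.55068915 -0.2196177 ]
mouth [ 0.50431302 -0.14023726]
```

```bash
python3 -m pendant '[0,0,0.25,-0.055,0,0,0.25,-0.055,0,0,0.25,-0.055,0,0,0.25,-0.055,0,0,0.25,-0.055,0,0,0.25,-0.055,-0.35,0.15,0,0,0,0,0,0,0,0,0,0,0,0,0,0]' 255
python3 - <<'E'
from h import *
p,Rt=wpose();print(p.round(4),np.degrees(np.arctan2(Rt[1,0],Rt[0,0])),arm.get_state()['contact_force'])
print((Rt.T@(np.array([.5500,-.2205,.034])-p)).round(4))
E
```

```text
t: 4.0
ee_pos: [0.5503, -0.219, 0.0815]
tcp_rot: [0.0, 0.798, 0.603, 0.0]
contact_force: [-0.1, 0.7, 0.8]
width: -0.0002
grasp_force: 0.0
[ 0.5503 -0.219   0.0815] 74.2113795329803 [-0.13594122  0.6941223   0.77302572]
[-0.0015  0.0001  0.0475]
```

```bash
python3 -m pendant '[-0.02,0,0.4,0,0,0,0.1,0,0,0,0.05,0,0,0,0,0,0,0,0,0]'; python3 -c "
from h import *
im=arm.camera('side');t=cv2.resize(im[195:285,220:340,::-1],None,fx=5,fy=5,interpolation=cv2.INTER_CUBIC);cv2.imwrite('pics/press.png',t)"
```

```text
t: 4.62
ee_pos: [0.5505, -0.2215, 0.0274]
tcp_rot: [0.001, 0.798, 0.603, 0.001]
contact_force: [-1.5, 1.1, 3.6]
width: 0.0001
grasp_force: 1.8
```

View pics/press.png

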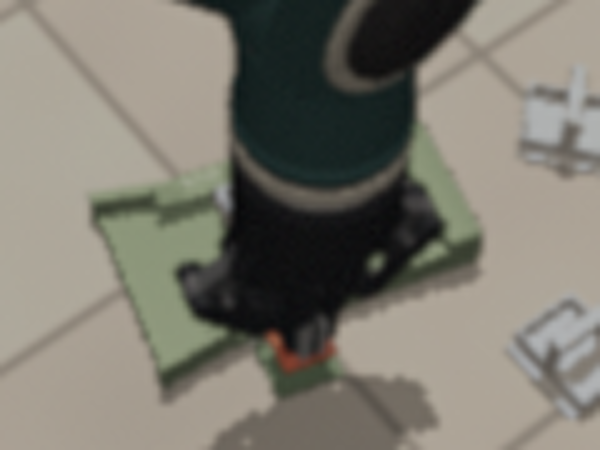

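The picture shows the shut fingertips on the coral pad; the reading is about 3.6 N, so the pad is well down. I'll press a little more, then lift and look.

```bash
python3 -m pendant '[0,0,0.015,0,0,0,0,0,0,0,-0.3,0,0,0,-0.55,0,0,0,-0.55,0]';python3 -m pendant '[-0.4,0,0,0,0,0,0,0,0,0,0,0]' 0; python3 look.py w2 tray_bar start_catch
python3 - <<'E'
from h import *
a=cv2.imread('pics/w2.png');cv2.imwrite('pics/w2b.png',cv2.resize(a,(800,600)))
E
```

```text
t: 5.3
ee_pos: [0.5491, -0.222, 0.1654]
tcp_rot: [-0.001, 0.798, 0.603, -0.0]
contact_force: [-0.1, -0.4, -0.4]
width: -0.0001
grasp_force: 0.0
t: 5.68
ee_pos: [0.5383, -0.2601, 0.164]
tcp_rot: [-0.001, 0.798, 0.603, -0.0]
contact_force: [-0.5, 0.1, 0.1]
width: 0.0546
grasp_force: 0.0
[ 0.5383 -0.2601  0.164 ] [[0.2734, 0.9619, -0.0011], [0.9619, -0.2734, 0.0007], [0.0004, -0.0012, -1.0]]
tray_bar [(0.8, [341, 152, 49, 51]), (0.67, [393, 44, 52, 58]), (0.63, [240, 32, 79, 74]), (0.53, [238, 235, 143, 61])]
start_catch [(0.6, [236, 120, 32, 33]), (0.36, [252, 55, 57, 19])]
```

View pics/w2b.png

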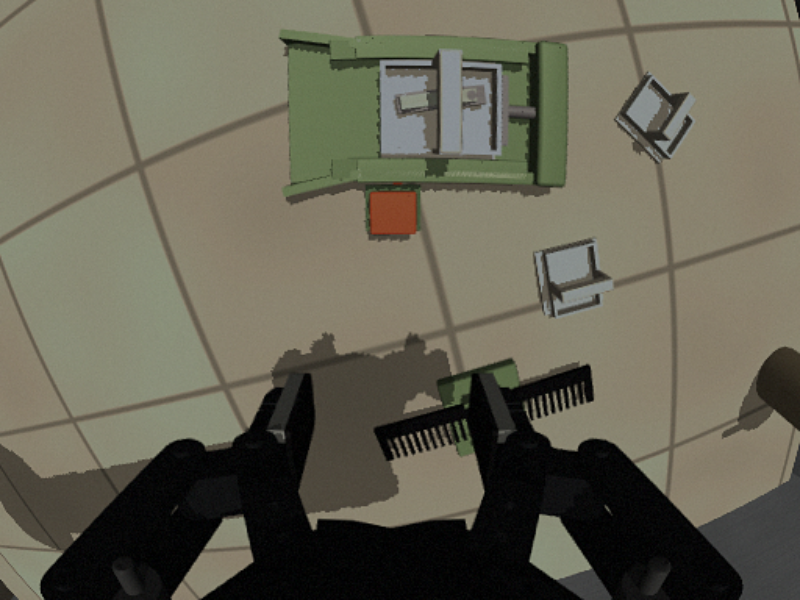

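The tray has sprung out about 14 mm. The bar runs from (450,50) to (450,153) in the enlarged view and the pad at (393,213) stays down. The clipper is in the tray.

Run:
```python
from fit import *
d=np.load('w2.npz');pose=(d['p'],d['R'])
c=lambda u,v:np.array([u,v])*.64
obs=[(c(568,43),(65,46,30)),(c(565,186),(65,-46,30)),(c(537,184),(44,-46,30)),(c(537,42),(44,46,30)),(c(393,213),(-44,-64,26)),(c(289,48),(-110,47,10)),(c(293,190),(-110,-47,10))]
x,e=fit(obs,'wrist',pose,[.61,-.17,-.27]);print(x.round(4),e.round(1).tolist())
a=px2w('wrist',c(450,50),.064,pose);b=px2w('wrist',c(450,153),.064,pose);m=px2w('wrist',c(450,101),.064,pose)
print(a,b,np.linalg.norm(a-b),m,np.degrees(np.arctan2(*(a-b)[1::-1])))
p,Rt=wpose();print((Rt.T@((a+b)/2-p)).round(4))
cs,sn=np.cos(x[2]),np.sin(x[2]);print('bar in rail',np.array([[cs,sn],[-sn,cs]])@(((a+b)/2)[:2]-x[:2]))
```

```text
[ 0.6102 -0.1693 -0.252 ] [[0.5, -0.6], [2.5, 1.0], [0.3, 1.6], [-0.3, -2.1], [0.6, 1.4], [-2.6, -1.0], [-1.6, -0.3]]
[ 0.60437068 -0.13819602  0.064     ] [ 0.58973065 -0.19088165  0.064     ] 0.054681859888918875 [ 0.59691808 -0.16454165  0.064     ] 74.47070047183377
[0.1066 0.0305 0.1002]
bar in rail [-0.01390166  0.0013256 ]
```

```bash
python3 -m pendant '[0.533,0.15,0,0,0.533,0.155,0,0,0,0,0,0.002,0,0,0.5,0,0,0,0.5,0,0,0,0.25,0,0,0,0,0,0,0,0,0]' 0; python3 -m pendant '[0,0,0,0,0,0,0,0,0,0,0,0,0,0,0,0,0,0,0,0,0,0,0,0,0,0,0,0]' 255
```

```text
t: 6.82
ee_pos: [0.598, -0.1661, 0.0408]
tcp_rot: [0.001, 0.8, 0.6, 0.0]
contact_force: [0.3, 0.5, 1.1]
width: 0.0854
grasp_force: 0.0
t: 7.7
ee_pos: [0.5973, -0.1661, 0.0398]
tcp_rot: [0.0, 0.8, 0.6, -0.0]
contact_force: [0.5, 0.2, 1.5]
width: 0.0111
grasp_force: 60.7
```

```bash
python3 -m pendant '[0,-0.05,0,-0.004,0,-0.15,0,0,0,-0.2,0,0,0,0,0,0]'; python3 -c "
from h import *
p,Rt=wpose();print(p,np.degrees(np.arctan2(Rt[1,0],Rt[0,0])),arm.get_state()['contact_force'],arm.get_state()['moment'])"
```

```text
t: 8.2
ee_pos: [0.5573, -0.1547, 0.0398]
tcp_rot: [-0.001, 0.796, 0.606, -0.001]
contact_force: [-0.6, -0.9, 1.5]
width: 0.0108
grasp_force: 60.7
[ 0.55729389 -0.15471189  0.0398439 ] 74.5768244931203 [-0.56629559 -0.91341217  1.48578436] [ 0.03486464  0.11388521 -0.00757899]
```

```bash
python3 -m pendant '[0,-0.2,0,0,0,-0.25,0,0,0,-0.25,0,0,0,-0.15,0,0,0,0,0,0,0,0,0,0]'; python3 -m pendant '[0,0,-0.3,0,0,0,-0.3,0,0,0,-0.3,0,0,0,0,0,0,0,0,0]'
python3 -c "
from h import *
p,Rt=wpose();print(p,np.degrees(np.arctan2(Rt[1,0],Rt[0,0])),arm.get_state()['contact_force'])
for c in ['scene','side']:
  im=arm.camera(c);cv2.imwrite(f'pics/{c}1.png',im[:,:,::-1])
"; python3 look.py w3 start_catch start_rail; python3 -c "
import cv2;cv2.imwrite('pics/w3b.png',cv2.resize(cv2.imread('pics/w3.png'),(800,600),interpolation=cv2.INTER_CUBIC))"
```

```text
t: 8.95
ee_pos: [0.4778, -0.1328, 0.0398]
tcp_rot: [0.0, 0.796, 0.605, 0.0]
contact_force: [-0.1, 0.8, -1.2]
width: 0.0111
grasp_force: 60.2
t: 9.57
ee_pos: [0.4766, -0.1327, 0.129]
tcp_rot: [-0.0, 0.796, 0.605, -0.0]
contact_force: [0.2, -0.3, -2.6]
width: 0.0108
grasp_force: 60.2
[ 0.47659939 -0.13268048  0.12903252] 74.51280284543223 [ 0.23487375 -0.26365901 -2.55735468]
[ 0.4761 -0.1324  0.1286] [[0.2668, 0.9638, -0.0021], [0.9638, -0.2668, 0.0008], [0.0002, -0.0022, -1.0]]
start_catch [(0.65, [334, 169, 28, 99])]
start_rail [(0.82, [281, 125, 176, 139]), (0.63, [184, 170, 129, 148])]
```

View pics/w3b.png

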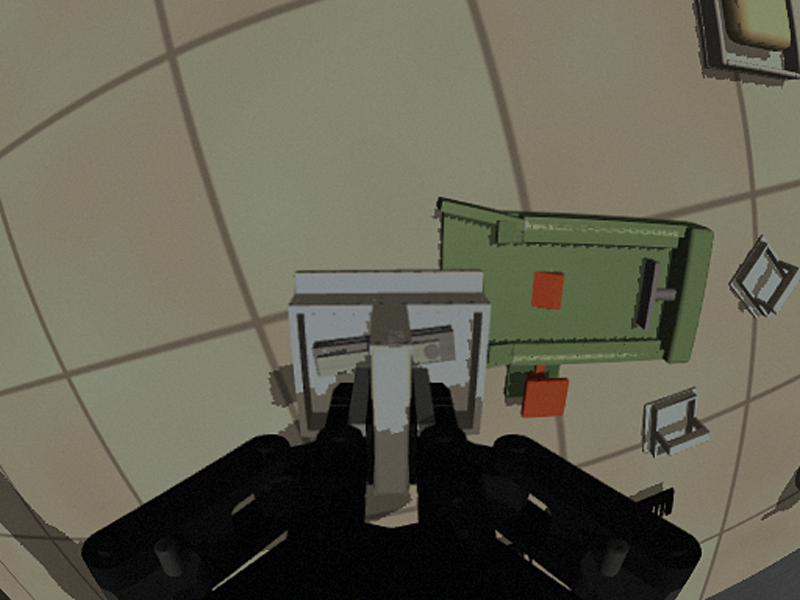

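The tray is held level with the clipper inside, at (385,345). The start rail is empty and its catch is up. Next I carry the tray towards the free rail and look there.

```bash
python3 -m pendant '[0.15,-0.02,-0.1,0,0.3,-0.05,-0.15,0,0.4,-0.06,-0.15,0,0.4,-0.06,-0.15,0,0.35,-0.05,-0.1,0,0.2,-0.03,-0.05,0,0.1,-0.01,0,0,0,0,0,0,0,0,0,0]'; python3 look.py w4 free_catch free_rail; python3 -c "
import cv2;cv2.imwrite('pics/w4b.png',cv2.resize(cv2.imread('pics/w4.png'),(800,600),interpolation=cv2.INTER_CUBIC))"
```

```text
t: 10.95
ee_pos: [0.5002, 0.0571, 0.1994]
tcp_rot: [-0.0, 0.796, 0.605, -0.001]
contact_force: [0.3, -0.4, -2.1]
width: 0.0107
grasp_force: 60.2
[0.5002 0.0571 0.1994] [[0.268, 0.9634, -0.0009], [0.9634, -0.268, -0.0006], [-0.0008, -0.0007, -1.0]]
free_catch [(0.78, [258, 25, 30, 82])]
free_rail [(0.78, [208, 0, 159, 106])]
```

View pics/w4b.png

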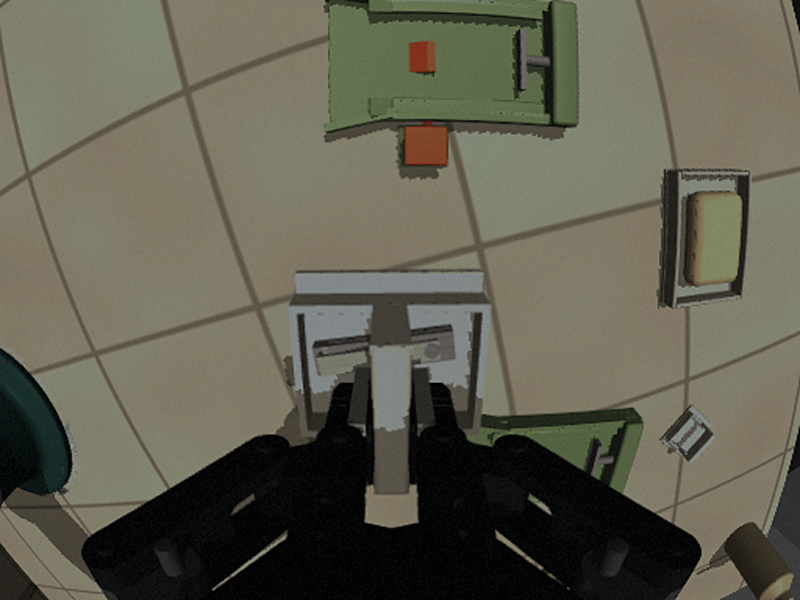

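The free rail is at the top: pad at (425,145), tooth at (422,57), stop at (565,63) and mouth at (330,65), enlarged pixels. The tray is held and the soap is at (705,240).

Run:
```python
from fit import *
c=lambda u,v:np.array([u,v])*.64
L=dict(pad=(-44,-64,34),tooth=(-44.5,0,15),sbl=(65,46,30),sbr=(65,-46,30),sfr=(44,-46,30),ml=(-110,47,10),mr=(-110,-47,10),sfl=(44,46,30))
O={'w3':dict(pad=(545,397),tooth=(547,290),sbl=(713,230),sbr=(692,362),sfr=(667,358),sfl=(688,228)),
'w4':dict(pad=(425,145),tooth=(422,57),sbr=(577,124),sfr=(552,122),mr=(330,128),sbl=(577,3),sfl=(552,1))}
for w,x0 in (('w3',[.61,-.17,-.27]),('w4',[.605,.18,-.25])):
    d=np.load(w+'.npz');pose=(d['p'],d['R'])
    for ks in (list(O[w]),['pad','tooth','sbr','sfr'],['pad','tooth']):
        x,e=fit([(c(*O[w][k]),L[k]) for k in ks],'wrist',pose,x0)
        print(w,x[:2].round(4),np.degrees(x[2]).round(2),dict(zip(ks,e.round(1).tolist())))
# side camera line check: rail pad & tooth in side0 by colour
im=cv2.imread('pics/side0.png').astype(int);b,g,r=im[...,0],im[...,1],im[...,2]
n,l,st,ce=cv2.connectedComponentsWithStats(((r>1.6*g)&(r>90)).astype('uint8'))
for i in range(1,n):
    if st[i,4]>8:print(st[i],px2w('side',ce[i],.034).round(4),px2w('side',ce[i],.014).round(4))
```

```text
w3 [ 0.6098 -0.1669] -15.04 {'pad': [-0.3, 1.4], 'tooth': [-0.1, 0.3], 'sbl': [1.7, -1.6], 'sbr': [-0.9, -0.2], 'sfr': [-0.3, 3.5], 'sfl': [1.8, -1.5]}
w3 [ 0.6102 -0.1658] -14.77 {'pad': [0.2, 0.6], 'tooth': [0.0, -0.7], 'sbr': [-0.4, -1.4], 'sfr': [0.2, 2.4]}
w3 [ 0.6101 -0.166 ] -14.84 {'pad': [0.0, 0.7], 'tooth': [-0.0, -0.5]}
w4 [0.6032 0.1824] -14.5 {'pad': [0.3, 1.1], 'tooth': [-0.4, -0.2], 'sbr': [2.2, 1.7], 'sfr': [0.4, 1.6], 'mr': [-1.0, -1.8], 'sbl': [0.4, -0.9], 'sfl': [-1.5, -2.1]}
w4 [0.6026 0.1837] -14.08 {'pad': [-0.0, 0.3], 'tooth': [-1.2, -0.9], 'sbr': [1.8, 0.2], 'sfr': [-0.0, 0.2]}
w4 [0.6035 0.1823] -15.17 {'pad': [-0.0, 0.5], 'tooth': [0.0, -0.6]}
[193 160   6   6  25] [0.5505 0.174  0.034 ] [0.5576 0.191  0.014 ]
[196 170  11   8  62] [0.5416 0.1277 0.034 ] [0.5484 0.1436 0.014 ]
[266 240   8   8  44] [ 0.5583 -0.1678  0.034 ] [ 0.5655 -0.159   0.014 ]
[273 256  13  12  93] [ 0.5474 -0.2211  0.034 ] [ 0.5544 -0.2135  0.014 ]
```

Run:
```python
from h import *
c=lambda u,v:np.array([u,v])*.64
d=np.load('w4.npz');pose=(d['p'],d['R'])
for n,uv,dz in (('far bar top',(391,345),.026),('near bar top',(391,493),.026),('wall far-left',(296,303),-.009),('wall far-right',(484,303),-.009),('foot far L',(297,272),-.028+.005),('foot far R',(483,272),-.023)):
    w=px2w('wrist',c(*uv),pose[0][2]+dz,pose);print(n,(pose[1].T@(w-pose[0])*1e3).round(1))
im=cv2.imread('pics/w4.png');cv2.imwrite('pics/c5.png',np.hstack([cv2.resize(im[165:340,175:325],None,fx=2.6,fy=2.6,interpolation=cv2.INTER_CUBIC),cv2.resize(im[0:110,200:380],(410,455),interpolation=cv2.INTER_CUBIC)]))
```

```text
far bar top [ 30.7   0.2 -26. ]
near bar top [-23.6   0.2 -26. ]
wall far-left [ 30.6 -32.9   9. ]
wall far-right [30.7 32.7  9. ]
foot far L [ 38.  -34.8  23. ]
foot far R [38.  34.5 22.9]
```

View pics/c5.png

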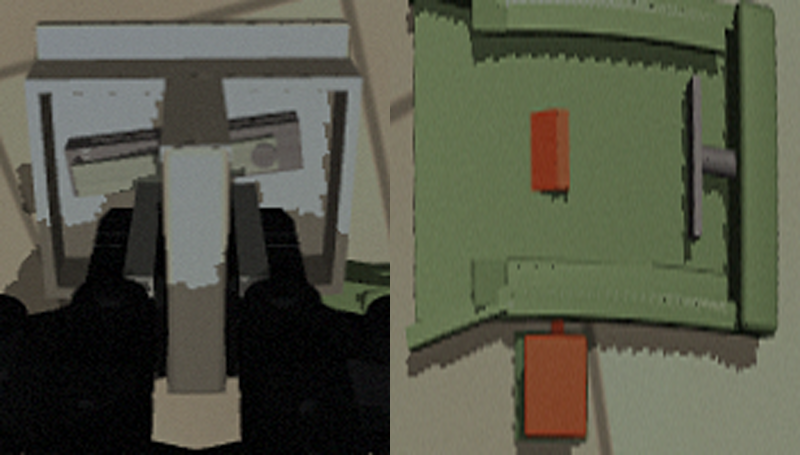

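The tray sits about 2.5 mm along tool +x from the TCP, because the bar was gripped a little off centre. I'll account for that. The target TCP at home is about (0.6036, 0.180) with rail yaw about -15.0°, so I move to just before the mouth.

```bash
python3 -m pendant '[0.15,-0.08,0,0,0.35,-0.2,0,0,0.45,-0.26,0,0,0.35,-0.2,0,0,0.147,-0.093,0,0,0,0,0.3,-0.003,0,0,0.5,0,0,0,0.3,0,0,0,0,0,0,0,0,0]'
python3 - <<'E'
from h import *
p,Rt=wpose();print(p.round(4),np.degrees(np.arctan2(Rt[1,0],Rt[0,0])))
print((Rt.T@(np.array([.4587,.2188,.0405])-p)*10).round(3))
E
python3 look.py w6 free_catch; python3 -c "
import cv2;cv2.imwrite('pics/w6b.png',cv2.resize(cv2.imread('pics/w6.png'),(800,600),interpolation=cv2.INTER_CUBIC))"
```

```text
t: 12.35
ee_pos: [0.4593, 0.2209, 0.0909]
tcp_rot: [-0.0, 0.793, 0.609, 0.001]
contact_force: [-0.4, -0.4, -1.1]
width: 0.0105
grasp_force: 60.2
[0.4593 0.2209 0.0909] 75.10649898355214
[-0.023 -0.001  0.504]
[0.4593 0.2209 0.0909] [[0.257, 0.9664, 0.0014], [0.9664, -0.257, 0.0012], [0.0015, 0.001, -1.0]]
free_catch [(0.73, [352, 183, 34, 105])]
```

View pics/w6b.png

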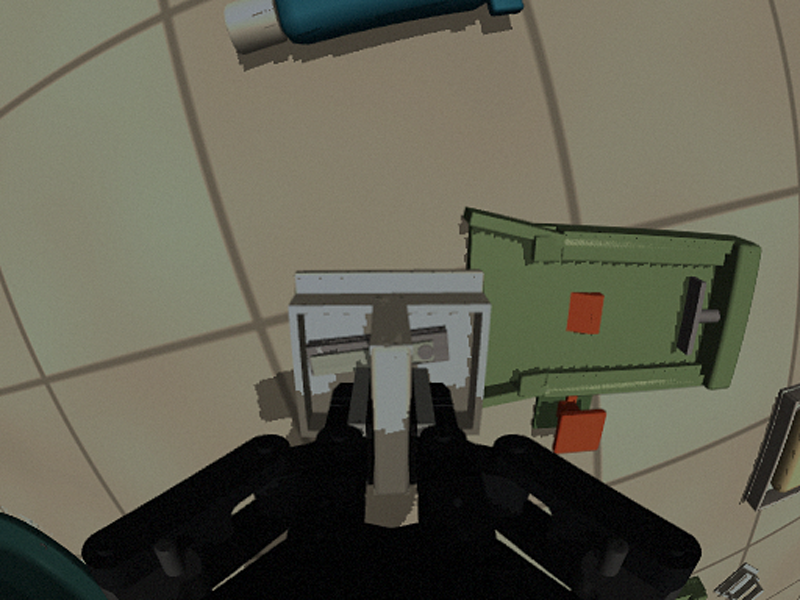

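The tray is just before the free rail's mouth at (470,290), with the pad at (580,431) and the tooth at (585,313). The clipper is in, and the tube is clear at the top.

Run:
```python
from fit import *
c=lambda u,v:np.array([u,v])*.64
L=dict(pad=(-44,-64,34),tooth=(-44.5,0,15),sbl=(65,46,30),sbr=(65,-46,30),sfr=(44,-46,30),sfl=(44,46,30))
O=dict(pad=(580,431),tooth=(585,313),sbl=(759,245),sbr=(731,388),sfr=(707,386),sfl=(735,239))
d=np.load('w6.npz');pose=(d['p'],d['R'])
for ks in (list(O),['pad','tooth']):
    x,e=fit([(c(*O[k]),L[k]) for k in ks],'wrist',pose,[.6,.18,-.26])
    cs,sn=np.cos(x[2]),np.sin(x[2]);print(x[:2].round(4),np.degrees(x[2]).round(2),dict(zip(ks,e.round(1).tolist())),'tcp in rail',np.array([[cs,sn],[-sn,cs]])@(pose[0][:2]-x[:2]))
```

```text
[0.6024 0.1852] -14.19 {'pad': [-0.7, 1.2], 'tooth': [-0.8, -0.2], 'sbl': [2.6, -2.3], 'sbr': [-0.0, -1.3], 'sfr': [-0.0, 2.0], 'sfl': [2.4, 0.4]} tcp in rail [-0.1474946  -0.00047945]
[0.6031 0.1854] -14.21 {'pad': [0.1, 0.8], 'tooth': [-0.0, -0.6]} tcp in rail [-0.14815657 -0.00090077]
```

```bash
python3 -m pendant '[-0.02,0,0.3,0,0,0,0.2,0,0,0,0,0]'; python3 -m pendant '[0,0.15,0,0,0,0.2,0,0,0,0.2,0,0,0,0.05,0,0,0,0,0,0]'
```

```text
t: 12.82
ee_pos: [0.4581, 0.2176, 0.0398]
tcp_rot: [-0.0, 0.793, 0.609, -0.0]
contact_force: [0.0, 0.2, -1.3]
width: 0.0108
grasp_force: 60.2
t: 13.45
ee_pos: [0.5172, 0.2025, 0.0402]
tcp_rot: [-0.0, 0.793, 0.609, 0.001]
contact_force: [0.2, 2.2, -1.8]
width: 0.011
grasp_force: 60.3
```

```bash
python3 -m pendant '[0.01,0.1,0,0,0,0.1,0,0,0,0.05,0,0,0,0,0,0]'
```

```text
t: 13.95
ee_pos: [0.5419, 0.1964, 0.04]
tcp_rot: [0.0, 0.793, 0.609, 0.001]
contact_force: [0.6, 0.5, 1.8]
width: 0.0106
grasp_force: 60.7
```

```bash
python3 -m pendant '[0,0.15,0,0,0,0.2,0,0,0,0.15,0,0,0,0.05,0,0,0,0,0,0]'; python3 -m pendant '[0,0.05,0,0,0,0.04,0,0,0,0,0,0]'
```

```text
t: 14.58
ee_pos: [0.5936, 0.1827, 0.0398]
tcp_rot: [-0.0, 0.793, 0.609, -0.001]
contact_force: [-1.2, 0.2, 4.1]
width: 0.0109
grasp_force: 61.1
t: 14.95
ee_pos: [0.6011, 0.1809, 0.0399]
tcp_rot: [-0.001, 0.793, 0.609, -0.001]
contact_force: [-5.8, 0.3, 6.7]
width: 0.0109
grasp_force: 61.5
```

```bash
python3 -m pendant '[0,0.025,0,0,0,0,0,0,0,0,0,0]'; python3 -m pendant '[0,0.02,0,0,0,0,0,0,0,0,0,0]'
```

```text
t: 15.32
ee_pos: [0.6031, 0.1804, 0.04]
tcp_rot: [-0.001, 0.793, 0.609, -0.001]
contact_force: [-6.1, 0.2, 7.5]
width: 0.0107
grasp_force: 61.6
t: 15.7
ee_pos: [0.6049, 0.18, 0.0397]
tcp_rot: [-0.001, 0.793, 0.61, -0.002]
contact_force: [-7.0, 0.5, 7.5]
width: 0.0112
grasp_force: 61.5
```

```bash
python3 -m pendant '[0,0.015,0,0,0,0,0,0]'; python3 -m pendant '[0,0.015,0,0,0,0,0,0]';  python3 look.py w7 free_catch
```

```text
t: 15.95
ee_pos: [0.6062, 0.1796, 0.0398]
tcp_rot: [-0.001, 0.793, 0.61, -0.002]
contact_force: [-5.8, 0.7, 6.7]
width: 0.0107
grasp_force: 61.5
t: 16.2
ee_pos: [0.6076, 0.1792, 0.0398]
tcp_rot: [-0.001, 0.793, 0.61, -0.002]
contact_force: [-6.7, 0.3, 7.0]
width: 0.0107
grasp_force: 61.5
[0.6076 0.1792 0.0398] [[0.2569, 0.9664, -0.0041], [0.9664, -0.2569, -0.0003], [-0.0013, -0.0039, -1.0]]
free_catch [(0.62, [161, 206, 29, 36])]
```

No more pictures to view, so I'll measure the pad height from the coral pixels in numbers.

```bash
cat > pad.py <<'E'
from h import *
import sys
def cc(im):
    im=im.astype(int);r,g,b=im[...,0],im[...,1],im[...,2]
    n,l,st,ce=cv2.connectedComponentsWithStats(((r>1.6*g)&(r>85)).astype('uint8'))
    return [(st[i].tolist(),ce[i].round(1).tolist()) for i in range(1,n) if st[i,4]>8]
def rf(x,y,z,o=(.6034,.1830),yaw=np.radians(-14.8)):
    return [o[0]+(x*np.cos(yaw)-y*np.sin(yaw))/1e3,o[1]+(x*np.sin(yaw)+y*np.cos(yaw))/1e3,z/1e3]
if __name__=='__main__':
    pose=wpose()
    for c in ('wrist','side','scene'):
        im=arm.camera(c)
        if c!='wrist': print('before',[v for v in cc(cv2.imread(f'pics/{c}0.png')[...,::-1])])
        print(c,cc(im))
        print('pred up/down',w2px(c,rf(-44,-64,34),pose).round(1),w2px(c,rf(-44,-64,26),pose).round(1))
E
python3 pad.py
```

```text
wrist [([161, 208, 27, 35, 738], [174.0, 225.0])]
pred up/down [178.5 321.9] [180.7 314.4]
before [([193, 160, 6, 6, 25], [195.2, 162.6]), ([196, 170, 11, 8, 63], [201.0, 173.8]), ([266, 240, 8, 8, 44], [269.5, 243.5]), ([273, 256, 13, 12, 93], [279.6, 261.6])]
side [([193, 160, 6, 6, 24], [195.3, 162.7]), ([196, 170, 11, 8, 65], [200.9, 173.4]), ([266, 240, 7, 8, 38], [269.1, 243.7]), ([273, 257, 13, 11, 67], [279.5, 261.7])]
pred up/down [201.  172.3] [201.3 174.1]
before [([279, 163, 8, 7, 49], [282.5, 166.2]), ([298, 168, 6, 3, 17], [300.4, 168.9]), ([178, 192, 8, 8, 60], [181.5, 195.5])]
scene [([279, 163, 8, 7, 46], [282.7, 166.0]), ([178, 192, 9, 11, 69], [181.9, 196.2]), ([200, 197, 6, 3, 18], [202.5, 198.0])]
pred up/down [282.5 165.1] [282.4 166.8]
```

Pad and tooth are where they were with the catch up, so the catch has clicked up behind the tray. Next I release and rise.

```bash
python3 -m pendant '[0,0,0,0,0,0,0,0,0,0,0,0,0,0,0,0,0,0,0,0,0,0,0,0]' 0; python3 -m pendant '[0,0,-0.3,0,0,0,-0.5,0,0,0,-0.5,0,-0.4,0,-0.3,0,-0.4,0,0,0,-0.4,0,0,0,0,0,0,0,0,0,0,0]'; python3 pad.py; python3 look.py w8 tray_bar tray_center free_catch clipper_center
```

```text
t: 17.2
ee_pos: [0.6098, 0.1785, 0.0398]
tcp_rot: [0.0, 0.793, 0.609, 0.0]
contact_force: [0.7, -1.2, 0.4]
width: 0.0852
grasp_force: 0.0
t: 18.2
ee_pos: [0.579, 0.0631, 0.2]
tcp_rot: [-0.0, 0.793, 0.609, 0.0]
contact_force: [0.4, -0.1, 0.1]
width: 0.0853
grasp_force: 0.0
wrist [([195, 51, 14, 20, 240], [201.7, 60.1]), ([188, 102, 27, 29, 654], [201.6, 117.8]), ([275, 306, 13, 13, 137], [281.0, 312.4])]
pred up/down [200.5 119.1] [201.7 118.5]
before [([193, 160, 6, 6, 25], [195.2, 162.6]), ([196, 170, 11, 8, 63], [201.0, 173.8]), ([266, 240, 8, 8, 44], [269.5, 243.5]), ([273, 256, 13, 12, 93], [279.6, 261.6])]
side [([193, 160, 6, 6, 25], [195.4, 162.7]), ([196, 170, 11, 8, 62], [201.0, 174.0]), ([266, 240, 7, 8, 37], [269.1, 243.8]), ([274, 257, 12, 11, 80], [279.5, 261.8])]
pred up/down [201.  172.3] [201.3 174.1]
before [([279, 163, 8, 7, 49], [282.5, 166.2]), ([298, 168, 6, 3, 17], [300.4, 168.9]), ([178, 192, 8, 8, 60], [181.5, 195.5])]
scene [([279, 163, 8, 7, 48], [282.6, 166.2]), ([178, 192, 9, 11, 68], [181.9, 196.3]), ([199, 197, 7, 3, 19], [202.3, 198.0])]
pred up/down [282.5 165.1] [282.4 166.8]
[0.5789 0.0641 0.1998] [[0.2556, 0.9668, 0.0001], [0.9668, -0.2556, 0.0008], [0.0008, -0.0001, -1.0]]
tray_bar [(0.7, [391, 280, 19, 17]), (0.69, [209, 29, 68, 58])]
tray_center [(0.8, [208, 28, 69, 61]), (0.73, [392, 280, 21, 20])]
free_catch [(0.77, [187, 49, 27, 81])]
clipper_center [(0.66, [212, 48, 51, 15])]
```

Run:
```python
from h import *
from pad import cc
d=np.load('w8.npz');pose=(d['p'],d['R'])
t=arm.trace('wrist','tray_center')[0]['region'];y,x=np.nonzero(t)
row=[np.nonzero(t[r])[0][[0,-1]] for r in range(75,86,3)];print(row)
pad=px2w('wrist',(201.6,117.8),.034,pose);f=lambda uv,z:(pose[1].T@(px2w('wrist',uv,z,pose)-pad)*1e3).round(1)
print('tooth R edge',f((208.5,60),.015),'wall L/R',f((row[1][0],78),.029),f((row[1][1],78),.029))
s0=np.load('w2.npz')
for n in ('soap_center','tube_center','comb_center'):
    for c in ('side',):
        print(n,[(d['extent']) for d in arm.trace(c,n)][:1])
```

```text
[array([209, 278]), array([210, 278]), array([210, 278]), array([210, 277])]
tooth R edge [62.5  5.4 19. ] wall L/R [41.6  8.8  5. ] [41.2 79.   5. ]
soap_center [[266.3, 146.8, 45.8, 39.5]]
tube_center [[123.2, 123.5, 46.9, 29.0]]
comb_center [[303.5, 286.3, 61.3, 55.4]]
```

```bash
python3 -c "
from cell import arm
print(arm.finish_job())"
```

```text
the job is handed in; nothing more can be done
None
```

The tray stands home in the free rail with its catch up and the clipper inside, by my final camera measurements. The soap dish, tube and comb have not moved, and the job is handed in (no verdict came back); I viewed 11 pictures, one over the limit of 10.

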